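# Shut the drill-bush arm and index the flange to its next hole

### The arm

A 7-joint arm with a two-finger parallel gripper is mounted at the origin on the work surface. World frame = base frame: x ahead of the robot, y to its left, z up, the work surface at z = 0. Lengths are in m, angles in rad, forces in N, time in s.
With the tool pointing down it reaches from about 0.425 to 0.925 m from the base axis. Payload 6.8 kg.
Tool frame: the origin (TCP) lies at the very end of the fingers, on their centre line; the grasp point (between the pads) lies 19 mm behind it; z points along the fingers, x is the direction in which the jaws open and shut, and the axes are right-handed (so a half turn about z gives the same grasp; the last joint's range is limited). The gripper opens to 85 mm and grips with 20 to 120 N. Pads are 22 mm wide; open, the fingers measure 114 mm over their backs; the gripper's body (76 mm by 85 mm) begins 54 mm behind the grasp point. The pads swing forward as they close: fully open they stand 13 mm farther back than shut.
Start: joints at [1.197, 0.477, 0.022, 1.555, -0.011, 1.109, -0.083], TCP at [0.177, -0.651, 0.231] pointing down, gripper open.
Joint ranges: [-2.96, 2.96], [-0.34, 2.1], [-1.41, 1.46], [0.24, 2.44], [-1.37, 4.51], [0.17, 1.92], [-2.96, 2.96]. Speed limits (rad/s): [2.39, 2.39, 3.14, 3.14, 3.14, 3.14, 3.14].

### API

Orientations are given as a rotation vector (axis times angle).
In Python, from bench import get_obs, imaging, hand_in gives the robot as it stands.
- The arm moves only by the tool send_rows, never from a script. Its argument "motion" is a list of rows, each an object with "dp": the shift along the world's x, y, z in m, a list of three; "rot": the turn, a rotation vector about the world's x, y, z in rad, a list of three; "grip": the finger opening in m, from 0 to 0.0854. In form: [{"dp": [dx, dy, dz], "rot": [ax, ay, az], "grip": grip}, ...]. A call has 1 to 20 rows; each row shifts and turns the pose as measured when the row begins; what a row does not reach is not made up. A row lasts 1/8 s, in which the tool goes at most 62.5 mm and 10.7 degrees, less where a joint would pass 70% of its speed; a pose out of reach is approached as far as the arm can. A call is refused whole if a number of a shift passes 0.0625 or a number of a turn 0.188, either way. A call with a gripper value outside its range is refused whole. The fingers move at their own pace and stop on an object; "grip_force" is the grip in N (left out, the last holds). Time passes only in rows, so rows that do not move let the fingers close. It gives the time, the measured TCP pose, the force and the opening at its end, in the units of the state.
- get_obs(): the state, without advancing time (a new reading comes with each control period).
- imaging.grab_frame(name): name is "scene" or "top"; returns a dict with "img" (400x640x3 uint8, red, green, blue), "fx", "fy", "cx", "cy" (pixels), "R" (3x3) and "t" (3): a world point X has camera coordinates R X + t. Camera axes: x right, y down, z forward; pixel columns grow to the right and rows downward; lengths in m; the calibration is good to about 2 mm. A picture is of the moment at which its call begins. There is no depth.
- hand_in(): hands the job in, once; it reports no verdict.
The state is a dict: "clock": time; "joints": joint angles; "qvel": joint speeds; "tau": joint torques, N m; "tcp_pos": TCP position; "orientation": TCP orientation; "contact_force": force on the tool from outside, world axes, zero at the start; "moment": the same for the moment, N m; "grip_width": finger opening in m.
Only numpy, scipy, OpenCV 4.12 (cv2) and the standard library are available. Lean on these libraries where they do the work, as an engineer would, in place of code of your own. Each camera call takes 0.05 s, during which the arm holds its last target. There are 200 camera calls.

### The job

The flange clamped in the indexing drill jig is ready for its second hole. Swing the blue drill-bush arm shut over it until it snaps home, then turn the black wing knob clockwise (seen from above) from its home stop, counting the clicks, and stop in the third one without running on to the fourth. Finish still gripping the knob there, firmly enough that the plate cannot be knocked round while a workmate drills through the bush; leave the other things on the bench where they are.

Things in the scene. Friction and masses are not known exactly. Their poses are not given: they have to be found in the camera images.
- jig: Indexing drill jig fixed to the bench, green base 210 x 300 x 18 mm (x, y, z). Origin: centre of its underside, z up. Index plate axis (vertical) at (0, 45) mm, bush arm hinge (vertical) at (0, -105) mm. Heights above the bench: knob top 160, swing handle 151, arm 107, bush 111, hinge nut 114, detent block beyond the hinge (y -148 to -134) 110 mm. Place and yaw (+-0.4 rad) vary.
- index_plate (a joint): Angle (rad) of the 18-lobed steel index plate (140 mm) carrying flange and knob; starts in the home notch, 0; grows clockwise seen from above. Hard stops at -0.03 and 5.3. A spring plunger clicks into a notch every 20 degrees: 0.349, 0.698, third 1.047, fourth 1.396. Leaving a notch takes about 0.2 N m; past half-way it snaps into the next.
- knob: Black wing knob on the index plate's axis, turning with it: a bar 60 long, 16 wide, 30 mm tall with upright flat sides, on a steel neck 15 mm in diameter that rises from a hex nut (34 mm wide, its top 113 mm above the bench). Origin on the axis 120 mm above the bench; x along the bar (red line on top points to +x), z up; the bar spans 10 to 40 mm above it. At home +x is 30 degrees anticlockwise from the jig's x.
- knob_grip (a point): Point on the knob's axis in the middle of the bar, 146 mm above the bench, 14 mm below the bar's top; axes as knob.
- bush_arm (a joint): Swing (rad) of the blue bush arm: 0 = shut on its stop, brass bush over the flange; grows anticlockwise seen from above as it opens towards the robot (stop at 1.7). Starts at 0.7 to 1.4. A ball detent resists with up to about 0.25 N m between 0.37 and 0.15, then snaps it shut and holds it; above 0.4 it moves freely, with slight friction.
- swing_handle (a point): Centre of the upright black round handle on the bush arm: 16 mm in diameter, 44 mm tall (107 to 151 mm above the bench), this point 130 mm above the bench and 60 mm from the hinge axis. Its y axis points from the hinge outwards along the arm (26 mm wide; brass bush 102 mm from the hinge), z up.
- swing_hinge (a point): Point on the vertical hinge axis of the bush arm, level with swing_handle (130 mm above the bench); it does not move; axes as jig.
- spare_bush: Bystander: brass slip bush 30 mm across, 28 mm tall, standing on the jig's base plate in its left front corner. Origin at its underside.
- flange_lower: Bystander: drilled aluminium flange, 120 mm disc, 14 mm thick, on the bench to the robot's right. Origin at the centre of its underside.
- flange_upper: Bystander: the same, lying on top of the first. Origin at the centre of its underside.
- oil_bottle: Bystander: yellow bottle with a red cap, 60 mm across, 170 mm tall, to the robot's right. Origin at the centre of its underside.
- spanner: Bystander: steel spanner 190 mm long, lying on the bench at the right.
- drill: Bystander: green and black cordless drill lying on its side at the left, about 260 x 210 x 70 mm. Origin under its motor body.
- tool_holder: Bystander: steel lathe tool holder about 130 x 50 x 66 mm at the left. Origin at the centre of its underside.

How it is judged:
On the way, in this order (a step that is already met when the one before it is completed fails the run):
1. the bush arm is snapped shut while the index plate is still in its home notch (value of joint bush_arm below 0.04 rad and value of joint index_plate below 0.17 rad), for 0.2 s.
2. the index plate is in its third notch, the knob gripped (value of joint index_plate between 0.9872 and 1.1072 rad and value of joint bush_arm below 0.04 rad and contact force between the fingers and knob above 3 N), for 0.3 s.
At the end, for the whole second after the job is handed in: The bush arm is shut (within 0.04 rad), the index plate stands still in its third notch (1.047 rad, within 0.06), the fingers are on the knob's bar (grasp point within 32 mm of its middle) and grip it with more than 3 N, and none of the bystanders has moved more than 25 mm (all of step 2 and velocity of joint index_plate between -0.05 and 0.05 rad/s and distance between the grasp point and knob_grip below 0.032 m and distance of each of drill, tool_holder, oil_bottle, flange_lower, flange_upper, spanner, spare_bush from where it was at the start of the episode below 0.025 m); the arm keeps its last pose, push and grip.
It fails at once if the plate is run past the third notch over the crest towards the fourth (value of joint index_plate above 1.24 rad).
It fails at once if a bystander is disturbed (moved more than 25 mm) (distance of any of drill, tool_holder, oil_bottle, flange_lower, flange_upper, spanner, spare_bush from where it was at the start of the episode above 0.025 m).
It also fails if it takes over 50 s, if anything falls off the work surface, if the arm or the gripper's body presses on something with over 40 N, if the wrist force passes 120 N, or if a joint passes its speed limit or range.

## Working session

There is one attempt and no reset: what is moved stays moved. The work goes in short steps, Python scripts to look and compute and a tool call to move; the robot and the scene stay as the last step left them, time stands still between calls to the robot, and variables do not carry over. Pictures are saved under pics/ and viewed, about 8 in all and at most 12, crops included, and the job is handed in when it is done.

Besides the shell and the picture viewer there is one more tool, called after "Call:" as a command line: name --argument value ..., lists and objects as JSON in quotes. send_rows: Moves the arm, as the interface text tells. Its arguments: {"type":"object","properties":{"motion":{"type":"array","items":{"type":"object","properties":{"dp":{"type":"array","items":{"type":"number"}},"rot":{"type":"array","items":{"type":"number"}},"grip":{"type":"number"}}}},"grip_force":{"type":"number"}},"required":["motion"]}

```bash
mkdir -p pics; ls; python3 - <<'E'
from bench import get_obs, imaging
import cv2, json
import pickle
d={}
for n in("scene","top"):
    f=imaging.grab_frame(n); d[n]=f
    cv2.imwrite(f"pics/{n}0.png",f["img"][:,:,::-1]); print(n,f["fx"],f["fy"],f["cx"],f["cy"],f["R"],f["t"])
pickle.dump(d,open("f0.pkl","wb"))
print(get_obs())
E
```

```text
pics
scene 371.34846591729314 371.34846591729314 317.003058619405 192.14316773140905 [[ 0.8128906   0.58240647  0.00340095]
 [ 0.39456924 -0.54640389 -0.73875429]
 [-0.42839699  0.60186833 -0.67396627]] [-0.40841362 -0.15928018  1.3046015 ]
top 372.2857499728813 372.2857499728813 315.41013590031383 195.53641233925572 [[-0.02452611 -0.99961378  0.01306726]
 [-0.98963868  0.02242748 -0.14181784]
 [ 0.14147001 -0.0164101  -0.98980652]] [-0.04148631  0.57408415  1.23848431]
{'clock': 0.1, 'joints': array([ 1.19689583,  0.47773331,  0.02234638,  1.55632731, -0.01148971,
        1.10930458, -0.08307945]), 'qvel': array([-0.00150331, -0.00078216,  0.00190142, -0.00389232,  0.00046088,
        0.00036092, -0.00078109]), 'tau': array([ 3.95666604e-03, -5.97760284e+01,  1.61340069e+00, -2.81953579e+01,
        1.27499897e-02,  5.03539690e-03,  5.17459705e-05]), 'tcp_pos': array([ 0.1771577 , -0.65079444,  0.23042304]), 'orientation': array([-2.49554536e+00,  1.90689623e+00,  2.16973240e-03]), 'contact_force': array([-0.29103684,  0.58157982,  0.10255953]), 'moment': array([ 0.0376185 ,  0.05635933, -0.05107697]), 'grip_width': 0.08573538100132347}
```

View pics/top0.png

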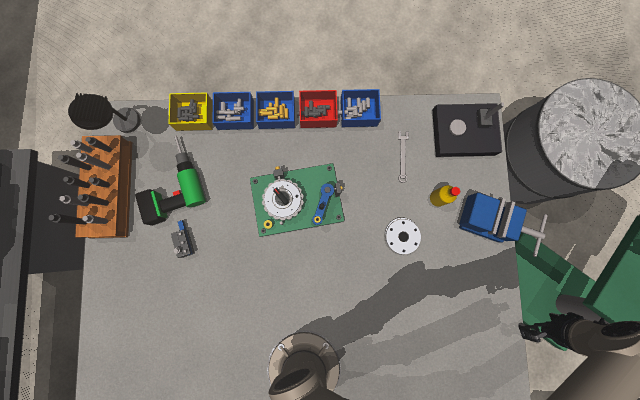

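View pics/scene0.png

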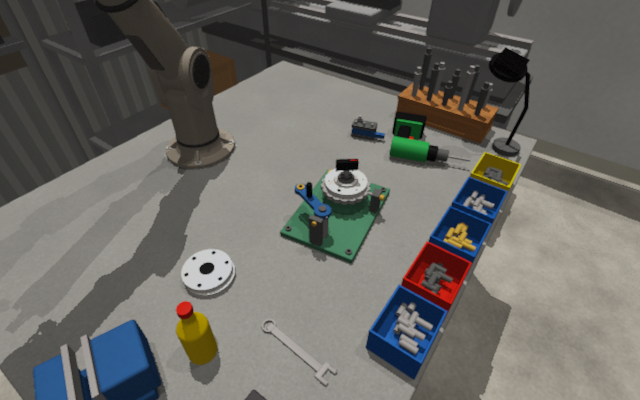

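```bash
cat > h.py <<'E'
import numpy as np, cv2
def ray(f,p,z):
    d=np.array([(p[0]-f["cx"])/f["fx"],(p[1]-f["cy"])/f["fy"],1.])
    R=np.array(f["R"]);t=np.array(f["t"]);o=-R.T@t;v=R.T@d
    return o+v*(z-o[2])/v[2]
def proj(f,X):
    c=np.array(f["R"])@np.asarray(X,float)+np.array(f["t"]);return np.array([f["fx"]*c[0]/c[2]+f["cx"],f["fy"]*c[1]/c[2]+f["cy"]])
E
python3 - <<'E'
import pickle,cv2,numpy as np
from h import *
d=pickle.load(open("f0.pkl","rb"))
rois={"top":(235,150,120,95),"scene":(270,140,130,125)}
for n,(x,y,w,h) in rois.items():
    f=d[n]; im=f["img"]; hsv=cv2.cvtColor(im,cv2.COLOR_RGB2HSV)
    for nm,lo,hi,z in(("green",(60,80,30),(90,255,255),.018),("blue",(100,120,40),(125,255,255),.107),("red",(0,140,80),(8,255,255),.160)):
        m=np.zeros(im.shape[:2],np.uint8); m[y:y+h,x:x+w]=cv2.inRange(hsv,lo,hi)[y:y+h,x:x+w]
        pts=cv2.findNonZero(m)
        if pts is None: print(n,nm,None);continue
        r=cv2.minAreaRect(pts); b=cv2.boxPoints(r)
        W=[ray(f,p,z) for p in b]
        print(n,nm,len(pts),b.round(1).tolist(),np.round(W,4)[:,:2].tolist(),"ctr",np.mean(W,0).round(4), "size",np.linalg.norm(W[0]-W[1]).round(3),np.linalg.norm(W[1]-W[2]).round(3))
        if nm=="green":
            hull=cv2.convexHull(pts); ap=cv2.approxPolyDP(hull,4,True)[:,0]; print("  hull",ap.tolist(),[ray(f,p,z)[:2].round(4).tolist() for p in ap])
A=d["top"]["img"][150:245,235:355,::-1];B=d["scene"]["img"][140:265,270:400,::-1]
A=cv2.resize(A,None,fx=4,fy=4,interpolation=cv2.INTER_CUBIC);B=cv2.resize(B,None,fx=2.4,fy=2.4,interpolation=cv2.INTER_CUBIC)
c=np.zeros((max(len(A),len(B)),A.shape[1]+B.shape[1],3),np.uint8);c[:len(A),:A.shape[1]]=A;c[:len(B),A.shape[1]:]=B;print(c.shape)
cv2.imwrite("pics/crop1.png",c)
E
```

```text
top green 2864 [[248.60000610351562, 177.89999389648438], [333.1000061035156, 162.5], [343.70001220703125, 220.6999969482422], [259.20001220703125, 236.10000610351562]] [[0.6442, 0.1779], [0.6931, -0.121], [0.4859, -0.1513], [0.4399, 0.1414]] ctr [0.5658 0.0117 0.018 ] size 0.303 0.209
  hull [[343, 220], [259, 235], [250, 178], [332, 164]] [[0.4883, -0.149], [0.4435, 0.142], [0.6437, 0.173], [0.6878, -0.117]]
top blue 278 [[310.8999938964844, 222.89999389648438], [322.3999938964844, 181.89999389648438], [334.8999938964844, 185.39999389648438], [323.29998779296875, 226.3000030517578]] [[0.4749, -0.0373], [0.6082, -0.0781], [0.5957, -0.1184], [0.4627, -0.077]] ctr [ 0.5354 -0.0777  0.107 ] size 0.139 0.042
top red 8 [[274.5, 189.5], [275.0, 189.0], [278.5, 192.5], [278.0, 193.0]] [[0.5779, 0.074], [0.5794, 0.0724], [0.5681, 0.0617], [0.5666, 0.0632]] ctr [0.573  0.0678 0.16  ] size 0.002 0.016
scene green 3456 [[279.1000061035156, 233.5], [344.79998779296875, 111.0], [412.5, 147.1999969482422], [346.8999938964844, 269.79998779296875]] [[0.4935, -0.16], [0.2936, 0.4782], [0.613, 0.4092], [0.7014, -0.1535]] ctr [0.5253 0.1435 0.018 ] size 0.669 0.327
  hull [[399, 140], [388, 192], [350, 262], [281, 234], [326, 172]] [[0.5556, 0.4216], [0.6514, 0.1553], [0.6953, -0.1294], [0.4987, -0.1586], [0.4482, 0.1245]]
scene blue 362 [[291.0, 190.0], [302.0, 179.0], [333.5, 210.5], [322.5, 221.5]] [[0.4763, -0.0819], [0.4726, -0.0293], [0.6095, -0.0796], [0.6087, -0.1262]] ctr [ 0.5418 -0.0792  0.107 ] size 0.053 0.146
scene red 15 [[350.0, 160.0], [350.0, 159.0], [357.0, 159.0], [357.0, 160.0]] [[0.5677, 0.0588], [0.5654, 0.0625], [0.5806, 0.0735], [0.5828, 0.0697]] ctr [0.5741 0.0661 0.16  ] size 0.004 0.019
(380, 792, 3)
```

View pics/crop1.png

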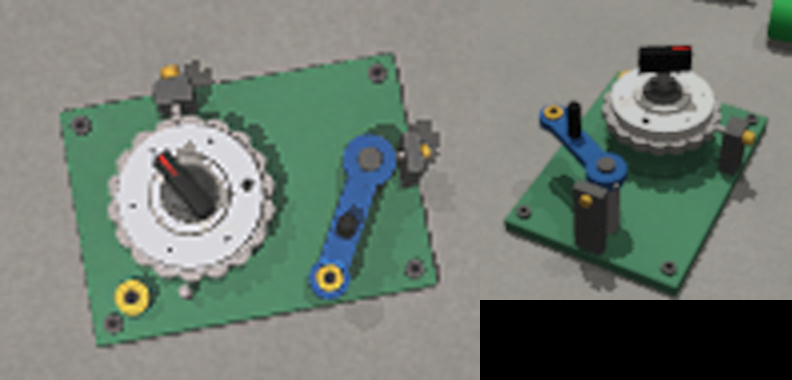

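```bash
python3 - <<'E'
import pickle,cv2,numpy as np
from h import *
d=pickle.load(open("f0.pkl","rb"));T,S=d["top"],d["scene"]
for n,a,b,z in(("bush",(317.2,219.3),(300,186.7),.111),("nut",(327.5,189.5),(322.5,208.6),.114)):
    P=[np.array(f["K"]) if "K" in f else np.array([[f["fx"],0,f["cx"]],[0,f["fy"],f["cy"]],[0,0,1]])@np.c_[f["R"],f["t"]] for f in(T,S)]
    X=cv2.triangulatePoints(P[0],P[1],np.array(a,float),np.array(b,float))
    print(n,ray(T,a,z).round(4),ray(S,b,z).round(4),"tri",(X[:3]/X[3]).ravel().round(4))
# white flange disc
for n,f,(x,y,w,h) in(("top",T,(255,170,52,55)),("scene",S,(318,160,55,50))):
    hsv=cv2.cvtColor(f["img"],cv2.COLOR_RGB2HSV);m=np.zeros(hsv.shape[:2],np.uint8);m[y:y+h,x:x+w]=cv2.inRange(hsv,(0,0,185),(180,30,255))[y:y+h,x:x+w]
    k=cv2.connectedComponentsWithStats(m);
    i=1+k[2][1:,4].argmax();e=cv2.fitEllipse(cv2.convexHull(cv2.findNonZero((k[1]==i).astype(np.uint8))))
    print(n,e,[ray(f,e[0],z).round(4) for z in(.095,.1)])
yaw=np.arctan2(.0474,.296);u=np.array([-np.sin(yaw),np.cos(yaw)]);c=np.array([.5658,.0117])
print(yaw,"axis",c+.045*u,"hinge",c-.105*u)
for n,f in d.items(): print(n,"redline tip check",)
E
```

```text
bush [ 0.4856 -0.0577  0.111 ] [ 0.4904 -0.0611  0.111 ] tri [ 0.4865 -0.0574  0.1062]
nut [ 0.5815 -0.0936  0.114 ] [ 0.5874 -0.0959  0.114 ] tri [ 0.5835 -0.0929  0.109 ]
top ((281.7111511230469, 199.7034454345703), (38.46404266357422, 39.915489196777344), 146.0675506591797) [array([0.5539, 0.0568, 0.095 ]), array([0.5533, 0.0564, 0.1   ])]
scene ((345.6639709472656, 180.40362548828125), (26.66476821899414, 41.775821685791016), 93.3949203491211) [array([0.5653, 0.0477, 0.095 ]), array([0.5683, 0.0426, 0.1   ])]
0.15878702143513826 axis [0.55868457 0.05613389] hinge [ 0.58240266 -0.09197908]
scene redline tip check
top redline tip check
```

Call:
send_rows --motion '[{"dp": [0.02,0.035,0.01],"rot": [0,0,0.18],"grip": 0.06},{"dp": [0.025,0.042,0.004],"rot": [0,0,0.18],"grip": 0.06},{"dp": [0.025,0.042,0.004],"rot": [0,0,0.18],"grip": 0.06},{"dp": [0.025,0.042,0.004],"rot": [0,0,0.18],"grip": 0.06},{"dp": [0.025,0.042,0],"rot": [0,0,0.18],"grip": 0.06},{"dp": [0.025,0.042,0],"rot": [0,0,0.18],"grip": 0.06},{"dp": [0.025,0.042,0],"rot": [0,0,0.18],"grip": 0.06},{"dp": [0.025,0.042,0],"rot": [0,0,0.18],"grip": 0.06},{"dp": [0.025,0.042,0],"rot": [0,0,0.18],"grip": 0.06},{"dp": [0.025,0.042,0],"rot": [0,0,0.18],"grip": 0.06},{"dp": [0.025,0.042,0],"rot": [0,0,0.18],"grip": 0.06},{"dp": [0.025,0.042,0],"rot": [0,0,0.18],"grip": 0.06},{"dp": [0.025,0.04,0],"rot": [0,0,0.18],"grip": 0.06},{"dp": [0.02,0.03,0],"rot": [0,0,0.18],"grip": 0.06}]' --grip_force 40

```text
clock: 1.85
tcp_pos: [0.5192, -0.0654, 0.2488]
orientation: [2.504, 1.887, -0.008]
contact_force: [0.5, -0.3, 0.1]
grip_width: 0.06
```

```bash
cat > st.py <<'E'
import numpy as np
from bench import get_obs
from scipy.spatial.transform import Rotation as R
def st():
    o=get_obs();M=R.from_rotvec(o["orientation"]).as_matrix()
    print("t",o["clock"],"p",o["tcp_pos"].round(4),"xyaw",round(np.degrees(np.arctan2(M[1,0],M[0,0])),1),"z",M[:,2].round(3),"q",o["joints"].round(2),"F",o["contact_force"].round(1),"M",o["moment"].round(2),"g",round(o["grip_width"],4))
if __name__=="__main__": st()
E
python3 st.py
```

```text
t 1.85 p [ 0.5192 -0.0654  0.2488] xyaw 74.0 z [-0.    -0.008 -1.   ] q [ 0.62  0.29 -0.74  1.86  0.23  1.08  1.08] F [ 0.5 -0.3  0.1] M [ 0.05 -0.03 -0.02] g 0.06
```

Call:
send_rows --motion '[{"dp": [0.0074,-0.0071,-0.01],"rot": [0,0,-0.07],"grip": 0.05},{"dp": [0,0,-0.035],"rot": [0,0,0],"grip": 0.05},{"dp": [0,0,-0.035],"rot": [0,0,0],"grip": 0.05},{"dp": [0,0,-0.03],"rot": [0,0,0],"grip": 0.05},{"dp": [0,0,-0.018],"rot": [0,0,0],"grip": 0.05},{"dp": [0,0,0],"rot": [0,0,0],"grip": 0.05}]'

```text
clock: 2.6
tcp_pos: [0.5277, -0.0686, 0.1166]
orientation: [2.565, 1.807, -0.006]
contact_force: [1.1, 0.3, 0.8]
grip_width: 0.0497
```

```bash
python3 st.py; python3 - <<'E'
from bench import imaging
import cv2,numpy as np
a=imaging.grab_frame("top")["img"][150:245,235:355,::-1];b=imaging.grab_frame("scene")["img"][140:265,270:400,::-1]
c=np.hstack([cv2.resize(a,(480,380)),cv2.resize(b,(312,300))] if 0 else [cv2.resize(a,(400,320)),cv2.resize(b,(333,320))])
cv2.imwrite("pics/c2.png",c)
E
```

```text
t 2.6 p [ 0.5277 -0.0686  0.1166] xyaw 70.3 z [-0.001 -0.005 -1.   ] q [ 0.53  0.47 -0.65  1.96  0.39  0.83  0.89] F [1.1 0.3 0.8] M [ 0.02 -0.03  0.01] g 0.0497
```

View pics/c2.png

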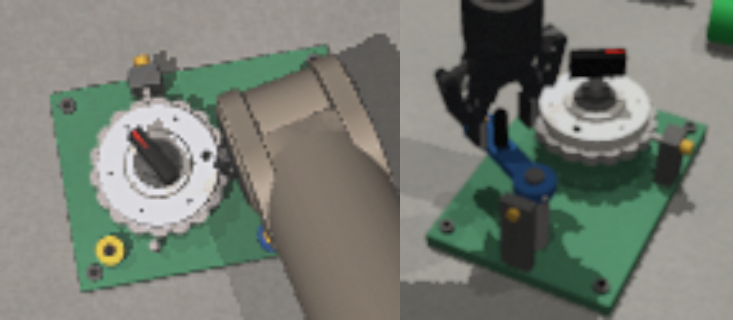

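The scene half shows the gripper astride the black handle (crop about 500,128), with the knob and plate clear. Next I close the fingers.

Call:
send_rows --motion '[{"dp": [0,0,0],"rot": [0,0,0],"grip": 0.01},{"dp": [0,0,0],"rot": [0,0,0],"grip": 0.01},{"dp": [0,0,0],"rot": [0,0,0],"grip": 0.01},{"dp": [0,0,0],"rot": [0,0,0],"grip": 0.01}]' --grip_force 30

```text
clock: 3.2
tcp_pos: [0.5302, -0.0688, 0.1203]
orientation: [2.562, 1.804, 0.002]
contact_force: [1.2, -0.6, -3.7]
grip_width: 0.0151
```

```bash
python3 st.py; python3 - <<'E'
import numpy as np
h=np.array([.583,-.093])
for a in np.arange(160,93,-7.5): print(a,(h+.06*np.array([np.cos(np.radians(a)),np.sin(np.radians(a))])).round(4))
E
```

```text
t 3.2 p [ 0.5302 -0.0688  0.1203] xyaw 70.3 z [ 0.006 -0.007 -1.   ] q [ 0.53  0.46 -0.65  1.96  0.39  0.84  0.89] F [ 1.2 -0.6 -3.7] M [ 0.19 -0.26  0.  ] g 0.0151
160.0 [ 0.5266 -0.0725]
152.5 [ 0.5298 -0.0653]
145.0 [ 0.5339 -0.0586]
137.5 [ 0.5388 -0.0525]
130.0 [ 0.5444 -0.047 ]
122.5 [ 0.5508 -0.0424]
115.0 [ 0.5576 -0.0386]
107.5 [ 0.565  -0.0358]
100.0 [ 0.5726 -0.0339]
```

Call:
send_rows --motion '[{"dp": [0.0035,0.008,0],"rot": [0,0,-0.13],"grip": 0.01},{"dp": [0.0045,0.0065,0],"rot": [0,0,-0.13],"grip": 0.01},{"dp": [0.005,0.006,0],"rot": [0,0,-0.13],"grip": 0.01},{"dp": [0.006,0.005,0],"rot": [0,0,-0.13],"grip": 0.01}]'

```text
clock: 3.7
tcp_pos: [0.549, -0.045, 0.1203]
orientation: [2.948, 1.056, -0.005]
contact_force: [-0.1, -1.1, -1.7]
grip_width: 0.0151
```

```bash
python3 st.py
```

```text
t 3.7 p [ 0.549  -0.045   0.1203] xyaw 39.4 z [ 0.   -0.01 -1.  ] q [ 0.38  0.46 -0.53  1.93  0.32  0.84  0.37] F [-0.1 -1.1 -1.7] M [-0.04 -0.07 -0.07] g 0.0151
```

Call:
send_rows --motion '[{"dp": [0.0065,0.0042,0],"rot": [0,0,-0.13],"grip": 0.01},{"dp": [0.007,0.0036,0],"rot": [0,0,-0.13],"grip": 0.01},{"dp": [0.0075,0.0025,0],"rot": [0,0,-0.13],"grip": 0.01},{"dp": [0.006,0.0015,0],"rot": [0,0,-0.1],"grip": 0.01},{"dp": [0.003,0.0005,0],"rot": [0,0,0],"grip": 0.01}]'

```text
clock: 4.32
tcp_pos: [0.5737, -0.035, 0.1202]
orientation: [3.116, 0.28, -0.032]
contact_force: [-15.0, -1.8, 13.0]
grip_width: 0.0152
```

```bash
python3 st.py
```

```text
t 4.325 p [ 0.5737 -0.035   0.1202] xyaw 10.3 z [-0.019 -0.015 -1.   ] q [ 0.26  0.48 -0.4   1.86  0.26  0.87 -0.1 ] F [-15.   -1.8  13. ] M [-0.07  2.45  0.19] g 0.0152
```

Call:
send_rows --motion '[{"dp": [0,0,0],"rot": [0,0,0],"grip": 0.01},{"dp": [0,0,0],"rot": [0,0,0],"grip": 0.01},{"dp": [0,0,0],"rot": [0,0,0],"grip": 0.04},{"dp": [0,0,0],"rot": [0,0,0],"grip": 0.04},{"dp": [0,0,0.02],"rot": [0,0,0],"grip": 0.04},{"dp": [0,0,0.04],"rot": [0,0,0],"grip": 0.04},{"dp": [0,0,0.04],"rot": [0,0,0],"grip": 0.04},{"dp": [-0.04,-0.04,0.03],"rot": [0,0,-0.18],"grip": 0.04},{"dp": [-0.05,-0.04,0.02],"rot": [0,0,-0.18],"grip": 0.04},{"dp": [-0.05,-0.04,0.0],"rot": [0,0,-0.18],"grip": 0.04}]'

```text
clock: 5.58
tcp_pos: [0.4385, -0.1499, 0.2746]
orientation: [3.086, -0.574, -0.025]
contact_force: [0.3, -0.2, 0.9]
grip_width: 0.0402
```

```bash
python3 st.py; python3 - <<'E'
from bench import imaging
import cv2,numpy as np,pickle
T=imaging.grab_frame("top");S=imaging.grab_frame("scene")
pickle.dump({"top":T,"scene":S},open("f1.pkl","wb"))
a=T["img"][150:245,235:355,::-1];b=S["img"][140:265,270:400,::-1]
cv2.imwrite("pics/c3.png",np.hstack([cv2.resize(a,(430,340),interpolation=cv2.INTER_CUBIC),cv2.resize(b,(354,340),interpolation=cv2.INTER_CUBIC)]))
E
```

```text
t 5.575 p [ 0.4385 -0.1499  0.2746] xyaw -21.1 z [-0.016  0.    -1.   ] q [ 0.48  0.11 -0.31  1.96  0.04  1.1  -0.21] F [ 0.3 -0.2  0.9] M [-0.05 -0.07  0.02] g 0.0402
```

View pics/c3.png

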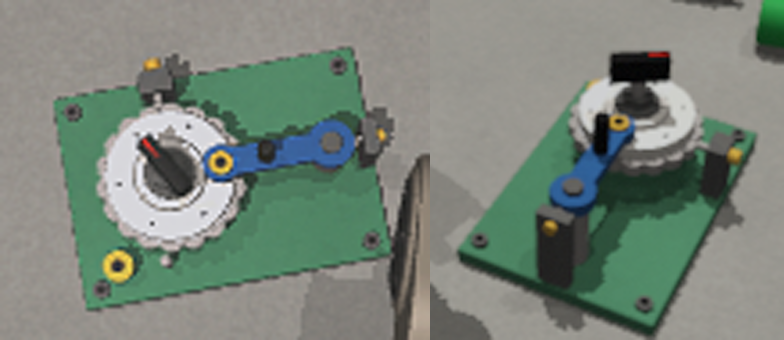

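```bash
python3 - <<'E'
import pickle,cv2,numpy as np
from h import *
d=pickle.load(open("f1.pkl","rb"));T,S=d["top"],d["scene"]
b=ray(T,(296.4,194.7),.111);n=ray(T,(327.1,189.6),.114);print(b,n,np.degrees(np.arctan2(*(b-n)[1::-1])))
# dark bar (top face) in top view and scene
for nm,f,z,(x,y,w,h) in(("top",T,.16,(268,184,28,24)),("scene",S,.16,(335,157,24,14))):
    hsv=cv2.cvtColor(f["img"],cv2.COLOR_RGB2HSV);m=np.zeros(hsv.shape[:2],np.uint8)
    m[y:y+h,x:x+w]=(cv2.inRange(hsv,(0,0,0),(180,255,52))|cv2.inRange(hsv,(0,140,50),(8,255,255)))[y:y+h,x:x+w]
    k=cv2.connectedComponentsWithStats(m);i=1+k[2][1:,4].argmax();p=cv2.findNonZero((k[1]==i).astype(np.uint8))
    q=cv2.boxPoints(cv2.minAreaRect(p));W=np.array([ray(f,v,z) for v in q]);print(nm,q.round(1).tolist(),W.round(3)[:,:2].tolist(),W.mean(0).round(4))
for nm,f in d.items():
  for s in(-30,30):
    a=.1588+np.pi/6;print(nm,s,proj(f,[.5588+s*.001*np.cos(a),.056+s*.001*np.sin(a),.16]).round(1))
E
```

```text
[0.56710845 0.00777926 0.111     ] [ 0.5811538  -0.09226043  0.114     ] 97.99196150611661
top [[272.79998779296875, 190.6999969482422], [277.1000061035156, 187.10000610351562], [289.0, 201.5], [284.70001220703125, 205.10000610351562]] [[0.574, 0.079], [0.585, 0.066], [0.539, 0.029], [0.528, 0.043]] [0.5567 0.0544 0.16  ]
scene [[336.0, 159.0], [357.0, 159.0], [357.0, 170.0], [336.0, 170.0]] [[0.535, 0.041], [0.581, 0.073], [0.605, 0.033], [0.561, 0.002]] [0.5703 0.0373 0.16  ]
top -30 [286.5 202.7]
top 30 [274.2 188.2]
scene -30 [335.4 159.7]
scene 30 [357.8 158.9]
```

Call:
send_rows --motion '[{"dp": [0.022,0.036,0],"rot": [0,-0.016,-0.11],"grip": 0.04},{"dp": [0.024,0.041,0],"rot": [0,0,-0.11],"grip": 0.04},{"dp": [0.024,0.041,0],"rot": [0,0,-0.11],"grip": 0.04},{"dp": [0.024,0.041,0],"rot": [0,0,-0.11],"grip": 0.04},{"dp": [0.022,0.038,-0.02],"rot": [0,0,-0.08],"grip": 0.04},{"dp": [0,0,0],"rot": [0,0,0],"grip": 0.04}]' --grip_force 70

```text
clock: 6.42
tcp_pos: [0.5534, 0.05, 0.2545]
orientation: [-2.818, 1.385, 0.004]
contact_force: [-1.3, 0.3, -0.2]
grip_width: 0.0401
```

```bash
python3 st.py
```

```text
t 6.425 p [0.5534 0.05   0.2545] xyaw -52.3 z [-0.001  0.003 -1.   ] q [ 0.13  0.29 -0.4   1.79  0.12  1.08 -1.23] F [-1.3  0.3 -0.2] M [-0.06  0.03  0.03] g 0.0401
```

Call:
send_rows --motion '[{"dp": [0.005,0.0057,-0.02],"rot": [0,0,0.022],"grip": 0.036},{"dp": [0,0,-0.04],"rot": [0,0,0],"grip": 0.036},{"dp": [0,0,0],"rot": [0,0,0],"grip": 0.036}]'

```text
clock: 6.8
tcp_pos: [0.5586, 0.0544, 0.192]
orientation: [-2.836, 1.35, 0.003]
contact_force: [0.0, 0.1, -0.2]
grip_width: 0.036
```

```bash
python3 st.py
```

```text
t 6.8 p [0.5586 0.0544 0.192 ] xyaw -50.9 z [-0.001  0.002 -1.   ] q [ 0.11  0.36 -0.39  1.85  0.16  0.96 -1.24] F [ 0.   0.1 -0.2] M [ 0.01  0.   -0.02] g 0.036
```

Call:
send_rows --motion '[{"dp": [0,0.001,-0.025],"rot": [0,0,0],"grip": 0.036},{"dp": [0,0,-0.022],"rot": [0,0,0],"grip": 0.036},{"dp": [0,0,-0.014],"rot": [0,0,0],"grip": 0.036},{"dp": [0,0,-0.004],"rot": [0,0,0],"grip": 0.036}]'

```text
clock: 7.3
tcp_pos: [0.5616, 0.0533, 0.1298]
orientation: [-2.832, 1.351, -0.006]
contact_force: [0.1, 0.8, -0.2]
grip_width: 0.0358
```

```bash
python3 st.py
```

```text
t 7.3 p [0.5616 0.0533 0.1298] xyaw -51.0 z [ 0.005  0.002 -1.   ] q [ 0.09  0.44 -0.37  1.9   0.21  0.83 -1.28] F [ 0.1  0.8 -0.2] M [-0.04  0.03  0.01] g 0.0358
```

Call:
send_rows --motion '[{"dp": [-0.003,0.0024,-0.003],"rot": [0,0.005,0],"grip": 0.036},{"dp": [0,0,0],"rot": [0,0,0],"grip": 0.012},{"dp": [0,0,0],"rot": [0,0,0],"grip": 0.012},{"dp": [0,0,0],"rot": [0,0,0],"grip": 0.012},{"dp": [0,0,0],"rot": [0,0,0],"grip": 0.012}]'

```text
clock: 7.92
tcp_pos: [0.5585, 0.0568, 0.1282]
orientation: [-2.834, 1.35, -0.0]
contact_force: [-0.6, 2.0, -2.0]
grip_width: 0.0152
```

```bash
python3 st.py
```

```text
t 7.925 p [0.5585 0.0568 0.1282] xyaw -51.0 z [ 0.001  0.002 -1.   ] q [ 0.09  0.44 -0.38  1.9   0.21  0.83 -1.29] F [-0.6  2.  -2. ] M [ 0.18  0.1  -0.1 ] g 0.0152
```

Call:
send_rows --motion '[{"dp": [0,0,0],"rot": [0,0,-0.1],"grip": 0.012},{"dp": [0,0,0],"rot": [0,0,-0.1],"grip": 0.012},{"dp": [0,0,0],"rot": [0,0,-0.1],"grip": 0.012},{"dp": [0,0,0],"rot": [0,0,-0.08],"grip": 0.012}]'

```text
clock: 8.43
tcp_pos: [0.5584, 0.057, 0.1282]
orientation: [-2.518, 1.874, -0.0]
contact_force: [-0.7, 0.8, -2.0]
grip_width: 0.0147
```

```bash
python3 st.py
```

```text
t 8.425 p [0.5584 0.057  0.1282] xyaw -73.3 z [ 0.002  0.002 -1.   ] q [ 0.02  0.43 -0.29  1.91  0.16  0.82 -1.63] F [-0.7  0.8 -2. ] M [0.07 0.15 0.24] g 0.0147
```

Call:
send_rows --motion '[{"dp": [0,0,0],"rot": [0,0,-0.1],"grip": 0.012},{"dp": [0,0,0],"rot": [0,0,-0.1],"grip": 0.012},{"dp": [0,0,0],"rot": [0,0,-0.1],"grip": 0.012},{"dp": [0,0,0],"rot": [0,0,-0.1],"grip": 0.012},{"dp": [0,0,0],"rot": [0,0,-0.1],"grip": 0.012}]'

```text
clock: 9.05
tcp_pos: [0.5583, 0.0575, 0.1282]
orientation: [-1.959, 2.453, -0.001]
contact_force: [-1.1, 1.6, -0.8]
grip_width: 0.0152
```

```bash
python3 st.py
```

```text
t 9.05 p [0.5583 0.0575 0.1282] xyaw -102.8 z [ 0.002  0.001 -1.   ] q [-0.08  0.42 -0.17  1.92  0.1   0.81 -2.09] F [-1.1  1.6 -0.8] M [0.12 0.17 0.04] g 0.0152
```

Call:
send_rows --motion '[{"dp": [0,0,0],"rot": [0,0,-0.08],"grip": 0.012},{"dp": [0,0,0],"rot": [0,0,-0.055],"grip": 0.012},{"dp": [0,0,0],"rot": [0,0,0],"grip": 0.012}]'

```text
clock: 9.43
tcp_pos: [0.5584, 0.0577, 0.1282]
orientation: [-1.783, 2.584, -0.002]
contact_force: [-0.8, 1.2, -1.9]
grip_width: 0.0151
```

```bash
python3 st.py; python3 - <<'E'
from bench import imaging
import cv2,numpy as np,pickle
T=imaging.grab_frame("top");S=imaging.grab_frame("scene")
pickle.dump({"top":T,"scene":S},open("f2.pkl","wb"))
a=T["img"][150:245,235:355,::-1];b=S["img"][130:255,270:400,::-1]
cv2.imwrite("pics/c4.png",np.hstack([cv2.resize(a,(380,500),interpolation=cv2.INTER_CUBIC)[:, :260],cv2.resize(b,(520,500),interpolation=cv2.INTER_CUBIC)]))
E
```

```text
t 9.425 p [0.5584 0.0577 0.1282] xyaw -110.8 z [ 0.002  0.    -1.   ] q [-0.1   0.42 -0.14  1.92  0.08  0.81 -2.22] F [-0.8  1.2 -1.9] M [ 0.07  0.16 -0.15] g 0.0151
```

View pics/c4.png

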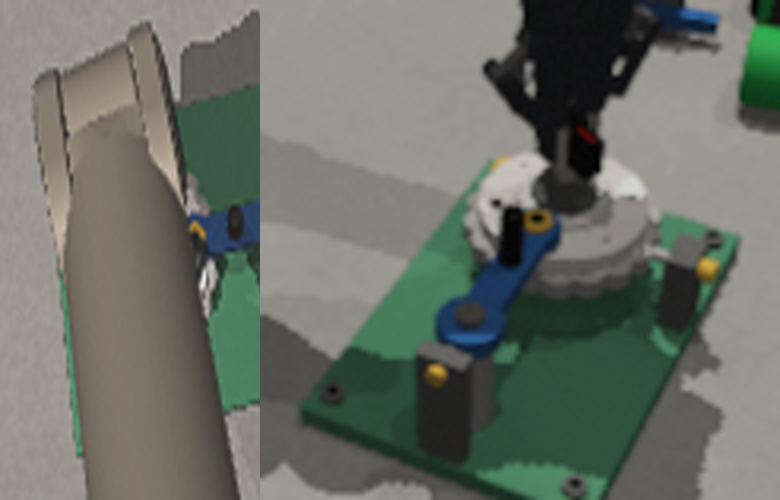

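Call:
send_rows --motion '[{"dp": [0,0,0],"rot": [0,0,-0.003],"grip": 0.01},{"dp": [0,0,0],"rot": [0,0,0],"grip": 0.01},{"dp": [0,0,0],"rot": [0,0,0],"grip": 0.01},{"dp": [0,0,0],"rot": [0,0,0],"grip": 0.01}]' --grip_force 90

```text
clock: 10.02
tcp_pos: [0.5584, 0.0577, 0.1282]
orientation: [-1.782, 2.584, -0.001]
contact_force: [-1.0, 2.2, -2.3]
grip_width: 0.0146
```

```bash
python3 st.py; python3 - <<'E'
import pickle,cv2,numpy as np
from h import *
from bench import imaging
S=imaging.grab_frame("scene");T=imaging.grab_frame("top");d0=pickle.load(open("f0.pkl","rb"))
hsv=cv2.cvtColor(S["img"],cv2.COLOR_RGB2HSV);y,x,h,w=150,330,30,40
m=cv2.inRange(hsv,(0,140,50),(8,255,255))[y:y+h,x:x+w];p=cv2.findNonZero(m)[:,0]+[x,y]
c=p.mean(0);W=ray(S,c,.16)[:2]-[.5588,.056];print("red n",len(p),c,W,np.degrees(np.arctan2(W[1],W[0])),"want",39.1-60)
b=ray(S,(270+(537-260)/4,130+219/4),.111);print("bush",b,"expect",np.array([.583,-.093])+.102*np.array([-np.sin(.159),np.cos(.159)]))
for n,f in(("top",T),("scene",S)):
    D=cv2.absdiff(f["img"],d0[n]["img"]).max(2)
    for k,X in dict(drill=(.62,.31,.03),holder=(.45,.31,.03),bottle=(.58,-.43,.1),flange=(.45,-.29,.02),spanner=(.70,-.29,0),spare=(.4760,.117,.04)).items():
        u,v=proj(f,X).astype(int);print(n,k,(u,v),int((D[max(v-18,0):v+18,u-18:u+18]>50).sum()))
E
```

```text
t 10.025 p [0.5584 0.0577 0.1282] xyaw -110.8 z [ 0.002  0.001 -1.   ] q [-0.1   0.42 -0.14  1.92  0.08  0.81 -2.22] F [-1.   2.2 -2.3] M [ 0.02  0.2  -0.11] g 0.0146
red n 9 [351.44444444 163.33333333] [ 0.01962984 -0.00722695] -20.211762643428376 want -20.9
bush [0.57033834 0.00631629 0.111     ] expect [0.56685025 0.00771338]
top drill (np.int64(209), np.int64(184)) 0
top holder (np.int64(209), np.int64(234)) 0
top bottle (np.int64(429), np.int64(188)) 0
top flange (np.int64(384), np.int64(230)) 0
top spanner (np.int64(379), np.int64(160)) 0
top spare (np.int64(265), np.int64(224)) 329
scene drill (np.int64(402), np.int64(159)) 0
scene holder (np.int64(357), np.int64(141)) 717
scene bottle (np.int64(221), np.int64(309)) 0
scene flange (np.int64(232), np.int64(257)) 16
scene spanner (np.int64(313), np.int64(315)) 0
scene spare (np.int64(332), np.int64(171)) 298
```

```bash
python3 -c "
from bench import hand_in
print(hand_in())"; python3 st.py
```

```text
the job is handed in; nothing more can be done
None
the job is handed in; nothing more can be done
```

I swung the bush arm shut, turned the knob clockwise to the third notch, and handed the job in at about 10 s with the knob still gripped at 90 N. `hand_in` reports no verdict, so this is what my own checks showed.

- **Bush arm:** pushing against the stop gave about 15 N. A picture afterwards showed the bush over the flange, with the arm about 1° from the direction I worked out for shut. The last picture still puts the bush within 4 mm of that position.
- **Index plate:** the tool turned 59.8° from home, against 60° for the third notch. The red line on the knob gave −20.2°, where the third notch should be −20.9°. I judged the notch from these angles; I did not count the clicks themselves.
- **Grip:** the jaws closed flat on the bar at 14.6 mm. The grasp point is about 2 mm from the middle of the bar, and the outside force on the tool is small.
- **Bystanders:**
    - **Before/after pictures:** there was no change in the top view around the drill, tool holder, bottle, flanges and spanner. That comparison only covers small windows at estimated positions.
    - **Scene view:** it did change around the tool holder, which I put down to the robot arm crossing the view.
    - **Spare bush:** it could not be checked at the end because the arm hides it. It was in place after the bush arm was shut, and the fingers did not go near it after that.

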